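Clear the offcuts from the fitting bench

ROBOT

A 6-joint arm with a two-finger parallel gripper is mounted at the origin on the work surface. World frame = base frame: x ahead of the robot, y to its left, z up, the work surface at z = 0. Lengths are in m, angles in rad, forces in N, time in s.
With the tool pointing down it reaches from about 0.275 to 0.85 m from the base axis. Payload 5.2 kg.
Tool frame: the origin (TCP) lies midway between the tips of the shut fingers; the grasp point (between the pads) lies 19 mm behind it; z points along the fingers, y is the line along which they close (so a half turn about z gives the same grasp; the last joint's range is limited). The gripper opens to 85 mm and grips with 20 to 120 N. Pads are 22 mm wide; open, the fingers measure 114 mm over their backs; the gripper's body (76 mm by 85 mm) begins 54 mm behind the grasp point. The pads swing forward as they close: fully open they stand 13 mm farther back than shut.
Start: joints at [0.995, 0.259, 1.535, -0, 1.348, -0.203], TCP at [0.2, 0.512, 0.205] pointing down, gripper open.
Joint ranges: [-3.14, 3.14], [-0.91, 2.08], [0.19, 2.58], [-1.22, 4.36], [0.22, 2.71], [-3.12, 3.12]. Speed limits (rad/s): [2.57, 2.57, 3.14, 3.14, 3.14, 3.14].

INTERFACE

Orientations are given as a unit quaternion [w, x, y, z].
In Python, from station import state, grab_frame, get_calibration, job_done gives the robot as it stands.
- The arm moves only by the tool play_rows, never from a script. Its argument "deltas" is a list of rows, each a list of 3 entries, a list of its own where there are three numbers: the opening, from 0 (shut) to 1 (fully open), then the shift along the tool's x, y, z in cm, then the turn about the tool's z in rad. A call has 1 to 10 rows; each row shifts and turns the commanded pose from where the row before left it, along the tool's axes as they then stand; what a row does not reach is not made up. A row lasts 1/8 s, in which the tool goes at most 62.5 mm and 10.7 degrees, less where a joint would pass 70% of its speed; a pose out of reach is approached as far as the arm can. A call with a gripper value outside its range is refused whole. The fingers move at their own pace and stop on an object; "squeeze" is the grip in N (left out, the last holds). Time passes only in rows, so rows that do not move let the fingers close. It gives the time, the measured TCP pose, the force, the opening and the grip force at its end, in the units of the state.
- state(): the state, without advancing time (a new reading comes with each control period).
- grab_frame(name): name is "scene" or "top" or "wrist"; returns the picture (400x640x3 uint8, red, green, blue); there is no depth.
- get_calibration(name): a dict with "mtx" (3x3 intrinsics, pixels), "world_to_cam" (4x4, takes a point from world to camera coordinates). Camera axes: x right, y up, looking along -z (the intrinsics and any distortion apply to the point x, -y, -z); pixel columns grow to the right and rows downward; lengths in m; the calibration is good to about 2 mm. A picture is of the moment at which its call begins: read the wrist's pose just before it. get_calibration takes no time and is no camera call; for the wrist camera it gives the pose at the moment of the call.
- job_done(): hands the job in; it is judged then, once.
The state is a dict: "time_s": time; "joints": joint angles; "dq": joint speeds; "effort": joint torques, N m; "tcp_pos": TCP position; "tcp_rot": TCP orientation; "ft_force": force on the tool from outside, world axes, zero at the start; "torque": the same for the moment, N m; "grip_width": opening from 0.0 (shut) to 1.0 (fully open); "grasp_force": force on a finger pad.
Only numpy, scipy, OpenCV 4.12 (cv2) and the standard library are available. Lean on these libraries where they do the work, as an engineer would, in place of code of your own. Each camera call takes 0.05 s, during which the arm holds its last target. There are 200 camera calls.

TASK

Clear the two short aluminium offcuts, the piece of square tube and the piece of U-channel, off the bench into the large open grey scrap box without a partition. The long drilled tube is a finished part: leave it where it lies.

Things in the scene. Friction and masses are not known exactly. Their poses are not given: they have to be found in the camera images.
- tube_offcut: Short offcut of plain aluminium square tube, 60 mm long, 40 mm wide and 40 mm high, walls 3 mm, about 75 g, lying on the bench. Origin: centre of its underside. Its x axis runs along the tube, y across its 40 mm width, z up.
- channel_offcut: Short offcut of plain aluminium U-channel, 45 mm long, 50 mm wide and 30 mm high, walls 5 mm, about 65 g, lying on its web with both legs up. Origin: centre of its underside. Its x axis runs along the channel, y across its 50 mm width (over the legs), z up.
- long_tube: Finished part that stays: aluminium square tube 160 mm long, 40 mm wide and 40 mm high with four drilled holes in its top, lying on the bench. Origin: centre of its underside. x runs along the tube, z up.
- scrap_box: The scrap box: open grey plastic box, the larger of the two grey boxes and the one without a partition, fixed on the bench to the left or right of the work. Outside 280 mm along its x, 190 mm along its y, 90 mm high; walls and floor 5 mm, rim ledge 5 mm outward. Origin: centre of its underside, z up. (The smaller grey box, 160 x 140 x 70 mm with a partition and small parts in it, stands on the other side of the bench and is not for scrap.)

How it is judged:
At the end, for the whole second after the job is handed in: Both short offcuts lie at rest inside the scrap box, between its walls and below its rim, in any attitude; the long tube has stayed within 25 mm of where it lay (x of tube_offcut in the frame of scrap_box between -0.138 and 0.138 m and y of tube_offcut in the frame of scrap_box between -0.094 and 0.094 m and z of tube_offcut in the frame of scrap_box between -0.01 and 0.088 m and linear speed of each of tube_offcut, channel_offcut below 0.05 m/s and x of channel_offcut in the frame of scrap_box between -0.138 and 0.138 m and y of channel_offcut in the frame of scrap_box between -0.094 and 0.094 m and z of channel_offcut in the frame of scrap_box between -0.01 and 0.088 m); the robot touches nothing.
It fails at once if the long finished tube is shifted by more than 25 mm (distance of long_tube from where it was at the start of the episode above 0.025 m).
It also fails if it takes over 54 s, if anything falls off the work surface, if the arm or the gripper's body presses on something with over 40 N, if the wrist force passes 120 N, or if a joint passes its speed limit or range.

## Working session

There is one attempt and no reset: what is moved stays moved. The work goes in short steps, Python scripts to look and compute and a tool call to move; the robot and the scene stay as the last step left them, time stands still between calls to the robot, and variables do not carry over. Pictures are saved under pics/ and viewed, at most 10 in all, crops included, and the job is handed in when it is done.

Besides the shell and the picture viewer there is one more tool, called after ">>>" as a command line: name --argument value ..., lists and objects as JSON in quotes. play_rows: Moves the arm, as the interface text tells. Its arguments: {"type":"object","properties":{"deltas":{"type":"array","items":{"type":"array"}},"squeeze":{"type":"number"}},"required":["deltas"]}

```bash
mkdir -p pics
python3 - <<'E'
from station import *
import cv2
s=state();print(s)
for n in("top","scene"):
    c=get_calibration(n);print(n,c)
    cv2.imwrite(f"pics/{n}0.png",cv2.cvtColor(grab_frame(n),cv2.COLOR_RGB2BGR))
E
```

```text
{'time_s': 0.0, 'joints': array([ 9.95222849e-01,  2.59324081e-01,  1.53607334e+00, -3.38405278e-05,
        1.34797404e+00, -2.02831492e-01]), 'dq': array([-1.51784531e-03, -9.89683470e-05, -1.10220024e-03,  3.66694611e-04,
        1.13452104e-03,  4.97903715e-04]), 'effort': array([ 1.27213028e-03, -4.46039772e+01, -2.90565026e+01, -2.93836565e-04,
        1.21250586e-02, -3.35322648e-05]), 'tcp_pos': array([0.19998805, 0.51174961, 0.20438881]), 'tcp_rot': array([-3.22220506e-04,  1.85290197e-01,  9.82683444e-01, -8.29148350e-04]), 'ft_force': array([ 0.57591242,  0.63574351, -0.40530073]), 'torque': array([ 0.00178279, -0.00351823, -0.01498931]), 'grasp_force': 0.0, 'grip_width': 0.9984083996922224}
top {'mtx': array([[475.65803242,   0.        , 312.12210676],
       [  0.        , 475.65803242, 198.34474476],
       [  0.        ,   0.        ,   1.        ]]), 'world_to_cam': array([[-0.00614431, -0.99996373, -0.0058988 ,  0.00176653],
       [ 0.99931552, -0.00635531,  0.03644309, -0.55600797],
       [-0.03647926, -0.00567085,  0.99931832, -1.2218683 ],
       [ 0.        ,  0.        ,  0.        ,  1.        ]])}
scene {'mtx': array([[504.16732058,   0.        , 315.87870087],
       [  0.        , 504.16732058, 196.14391581],
       [  0.        ,   0.        ,   1.        ]]), 'world_to_cam': array([[-0.87028108,  0.4922367 ,  0.01771661,  0.4977082 ],
       [-0.32086546, -0.5938503 ,  0.73782598,  0.14783009],
       [ 0.37370603,  0.63643134,  0.67475844, -1.57963988],
       [ 0.        ,  0.        ,  0.        ,  1.        ]])}
```

View pics/top0.png

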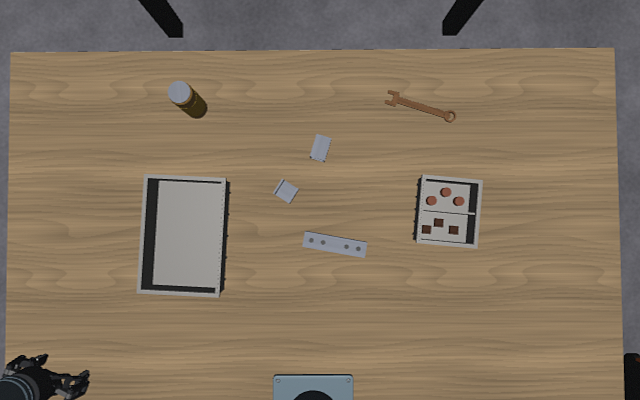

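View pics/scene0.png

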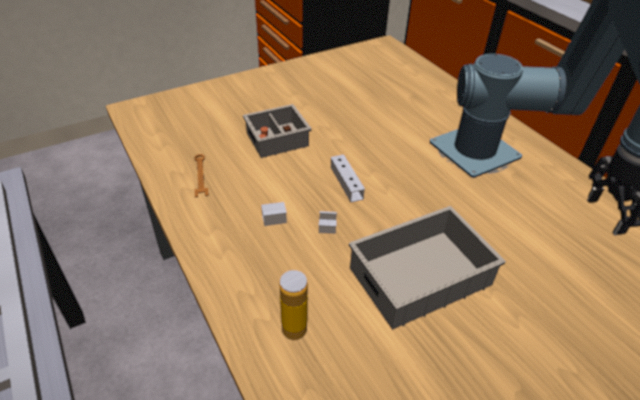

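The top view shows the scrap box at (182,236), the tube offcut at (320,148), the channel at (286,191) and the long tube at (335,245). The scene view agrees: the channel has its legs up, and the partitioned box is on the far side.

```bash
cat > h.py <<'E'
import numpy as np, cv2
from station import *
def ray(uv,z,c):
    K,T=c["mtx"],c["world_to_cam"]; R,t=T[:3,:3],T[:3,3]
    d=np.linalg.inv(K)@np.array([uv[0],uv[1],1.]); d=R.T@(d*[1,-1,-1]); o=-R.T@t
    return o+d*(z-o[2])/d[2]
def axes(s=None):
    from scipy.spatial.transform import Rotation as Ro
    s=s or state(); q=s["tcp_rot"]; return s["tcp_pos"],Ro.from_quat([q[1],q[2],q[3],q[0]]).as_matrix()
def blobs(im,roi,c,z,amin,smax=45,vmin=110):
    x0,y0,x1,y1=roi; h=cv2.cvtColor(im[y0:y1,x0:x1],cv2.COLOR_RGB2HSV)
    m=((h[...,1]<smax)&(h[...,2]>vmin)).astype(np.uint8)
    out=[]
    for k in cv2.findContours(m,cv2.RETR_EXTERNAL,cv2.CHAIN_APPROX_NONE)[0]:
        if cv2.contourArea(k)<amin: continue
        P=np.array([ray(p,z,c)[:2] for p in k[:,0]+[x0,y0]],np.float32)
        r=cv2.minAreaRect(P*1000)
        b=cv2.boxPoints(r); e=[b[1]-b[0],b[2]-b[1]]; e=max(e,key=np.linalg.norm)
        out.append((np.round(r[0],1),np.round(r[1],1),"long axis deg",round(float(np.degrees(np.arctan2(e[1],e[0])))%180,1)))
    return out
E
python3 - <<'E'
from h import *
im=cv2.cvtColor(cv2.imread("pics/top0.png"),cv2.COLOR_BGR2RGB);c=get_calibration("top")
print("tube",blobs(im,(300,125,345,170),c,.04,50))
print("chan",blobs(im,(265,172,305,212),c,.03,50))
print("long",blobs(im,(295,225,375,265),c,.04,100))
for uv in((145,175),(228,178),(219,297),(137,293)): print(ray(uv,.09,c).round(3))
p,R=axes();print(p,R.round(3)); cw=get_calibration("wrist");print(cw)
E
python3 -c "
import cv2;i=cv2.imread('pics/top0.png')[120:270,255:375];cv2.imwrite('pics/crop0.png',cv2.resize(i,None,fx=4,fy=4,interpolation=2))"
```

```text
tube [(array([683.6, -22.5]), array([41.6, 64.6]), 'long axis deg', 162.6)]
chan [(array([575.5,  66.7]), array([51.2, 45.6]), 'long axis deg', 57.8)]
long [(array([439. , -57.2]), array([161.1,  39.8]), 'long axis deg', 79.4)]
[0.612 0.404 0.09 ]
[0.604 0.202 0.09 ]
[0.317 0.223 0.09 ]
[0.328 0.421 0.09 ]
[0.19998654 0.5117946  0.20442841] [[-0.931  0.364 -0.001]
 [ 0.364  0.931 -0.001]
 [ 0.    -0.002 -1.   ]]
{'mtx': array([[291.48854158,   0.        , 319.31565494],
       [  0.        , 291.48854158, 197.60439197],
       [  0.        ,   0.        ,   1.        ]]), 'world_to_cam': array([[ 0.36349605,  0.93159339, -0.00209341, -0.5486744 ],
       [-0.88162142,  0.34326978, -0.32389742,  0.04283335],
       [-0.30102209,  0.11958103,  0.94608989, -0.38109746],
       [ 0.        ,  0.        ,  0.        ,  1.        ]])}
```

View pics/crop0.png

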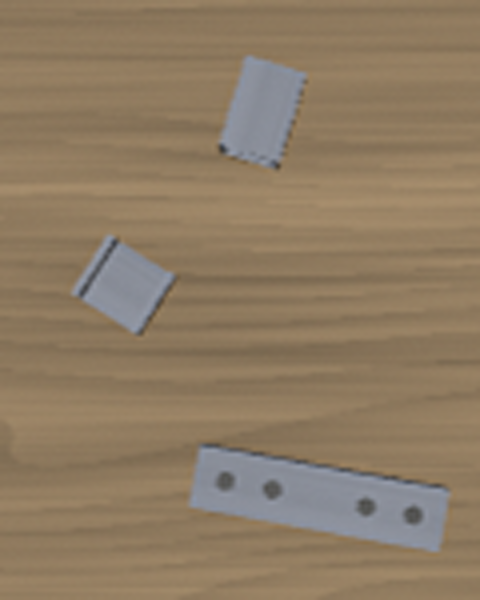

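>>> play_rows --deltas '[[1,[-5.1,-2.8,0],0],[1,[-5.1,-2.8,0],0],[1,[-5.1,-2.8,0],0],[1,[-5.1,-2.8,0],0],[1,[-5.1,-2.8,0],0],[1,[-5.1,-2.8,0],0],[1,[-5.1,-2.8,0],0],[1,[-5.1,-2.8,0],0],[1,[-5.1,-2.8,0],0],[1,[-5.1,-2.8,0],0]]' --squeeze 40

```text
time_s: 1.35
tcp_pos: [0.5741, 0.0641, 0.2048]
tcp_rot: [-0.0, 0.185, 0.983, 0.0]
ft_force: [1.6, -0.3, 0.4]
grip_width: 1.001
grasp_force: 0.0
```

>>> play_rows --deltas '[[1,[0,0,0],0.17],[1,[0,0,0],0],[1,[0,0,0],0],[1,[0,0,0],0]]'

```text
time_s: 1.85
tcp_pos: [0.5729, 0.0665, 0.2054]
tcp_rot: [0.0, 0.267, 0.964, 0.0]
ft_force: [0.5, -0.2, 0.2]
grip_width: 0.998
grasp_force: 0.0
```

```bash
cat > look.py <<'E'
import sys
from h import *
n,z=sys.argv[1],float(sys.argv[2])
p,R=axes();c=get_calibration("wrist");im=grab_frame("wrist")
cv2.imwrite(f"pics/{n}.png",cv2.cvtColor(im,cv2.COLOR_RGB2BGR))
print(p.round(4),"y axis deg",np.degrees(np.arctan2(R[1,1],R[0,1])).round(1)); print(R.round(3).tolist())
for b in blobs(im,(0,0,640,400),c,z,300,60): 
    d=R.T@(np.array([*b[0]/1000,0])-[p[0],p[1],0]); print(b,"tool xy cm",(d[:2]*100).round(2))
E
python3 look.py w1 .03
```

```text
[0.5729 0.0665 0.2054] y axis deg 59.1
[[-0.858, 0.514, 0.0], [0.514, 0.858, 0.0], [-0.0, 0.0, -1.0]]
(array([1130.3,  297.2]), array([34.6, 64. ]), 'long axis deg', 90.5) tool xy cm [-35.96  48.44]
(array([ 605.3, -441.3]), array([126.6,  53.9]), 'long axis deg', 60.0) tool xy cm [-28.88 -41.89]
(array([690.5, -27.8]), array([41.7, 62.2]), 'long axis deg', 162.6) tool xy cm [-14.94  -2.05]
(array([ 510.4, -375.3]), array([123.7, 164.4]), 'long axis deg', 174.2) tool xy cm [-17.35 -41.11]
(array([570.9,  64.2]), array([43.9, 49.1]), 'long axis deg', 147.8) tool xy cm [ 0.05 -0.3 ]
(array([436.9, -57.9]), array([175.5,  42.1]), 'long axis deg', 79.6) tool xy cm [  5.27 -17.66]
(array([552.8, 332.1]), array([197.2, 155.7]), 'long axis deg', 86.9) tool xy cm [15.37 21.75]
```

View pics/w1.png

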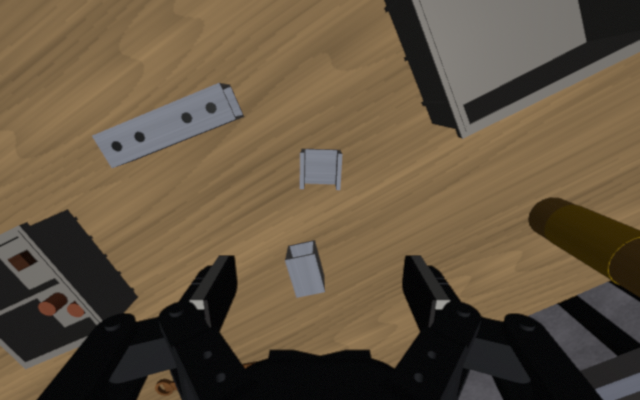

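The wrist view shows the channel at (321,168), squared to the fingers, and the tube at (305,268). Both match the top-view estimates.

>>> play_rows --deltas '[[1,[0,-0.2,5],0.02],[1,[0,0,5],0],[1,[0,0,5],0],[1,[0,0,3],0],[1,[0,0,2.1],0],[1,[0,0,0],0],[0,[0,0,0],0],[0,[0,0,0],0],[0,[0,0,0],0],[0,[0,0,0],0]]' --squeeze 45

```text
time_s: 3.15
tcp_pos: [0.5726, 0.064, 0.0047]
tcp_rot: [0.0, 0.278, 0.961, 0.0]
ft_force: [0.2, 0.1, 0.2]
grip_width: 0.143
grasp_force: 0.0
```

>>> play_rows --deltas '[[0,[0,0,0],0],[0,[0,0,0],0],[0,[0,0,0],0],[0,[0,0,0],0]]'

```text
time_s: 3.65
tcp_pos: [0.5722, 0.064, 0.0042]
tcp_rot: [-0.0, 0.278, 0.961, -0.0]
ft_force: [0.4, -0.1, 0.7]
grip_width: 0.0
grasp_force: 0.0
```

The fingers shut on nothing, so I'll look before doing anything else.

```bash
python3 look.py w2 .03
python3 - <<'E'
from h import *
im=grab_frame("scene");i=im[150:310,200:440];cv2.imwrite("pics/s2.png",cv2.cvtColor(cv2.resize(i,None,fx=3,fy=3),cv2.COLOR_RGB2BGR))
E
```

```text
[0.5722 0.064  0.0042] y axis deg 57.8
[[-0.846, 0.534, -0.0], [0.534, 0.846, 0.0], [0.0, -0.0, -1.0]]
(array([586.4,  85.6]), array([ 5.4, 44.3]), 'long axis deg', 146.7) tool xy cm [-0.05  2.58]
(array([561.7,  47.5]), array([ 5.1, 44.1]), 'long axis deg', 147.3) tool xy cm [ 0.01 -1.96]
(array([563.5,  72.7]), array([33.8, 38.2]), 'long axis deg', 147.3) tool xy cm [1.2  0.27]
(array([458.3,  25.2]), array([19.6, 28.1]), 'long axis deg', 169.5) tool xy cm [ 7.57 -9.36]
(array([442. , -20.7]), array([71.7, 43. ]), 'long axis deg', 79.5) tool xy cm [  6.49 -14.11]
```

View pics/w2.png

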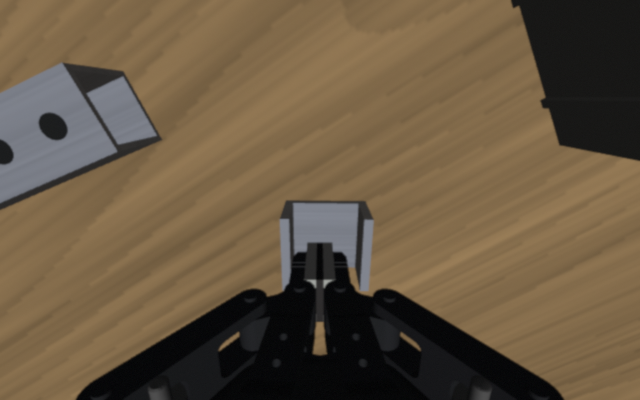

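View pics/s2.png

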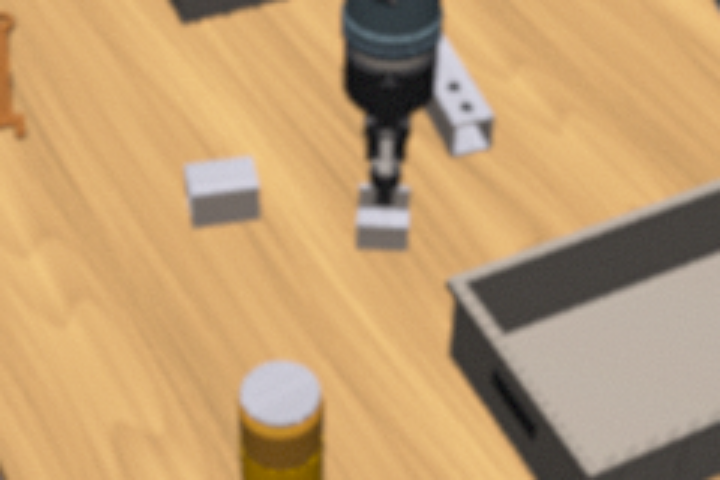

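The shut fingers stand between the legs, and the channel hasn't moved. They must have gone in without touching the legs. I'll lift, reopen and descend in stages, checking before I close.

>>> play_rows --deltas '[[0,[0,0,-4],0],[0,[0,0,-4],0],[1,[0,0.3,0],0],[1,[0,0,0],0],[1,[0,0,0],0],[1,[0,0,0],0],[1,[0,0,0],0],[1,[0,0,0],0],[1,[0,0,0],0]]' --squeeze 45

```text
time_s: 4.88
tcp_pos: [0.5739, 0.0665, 0.0841]
tcp_rot: [-0.0, 0.278, 0.961, -0.0]
ft_force: [-0.0, 0.2, -0.1]
grip_width: 1.001
grasp_force: 0.0
```

>>> play_rows --deltas '[[1,[0,0,3],0],[1,[0,0,3],0],[1,[0,0,2],0],[1,[0,0,0],0],[1,[0,0,0],0]]'

```text
time_s: 5.5
tcp_pos: [0.5746, 0.0665, 0.005]
tcp_rot: [0.001, 0.278, 0.961, 0.0]
ft_force: [-0.0, -0.4, 0.3]
grip_width: 0.999
grasp_force: 0.0
```

```bash
python3 look.py w3 .03
```

```text
[0.5746 0.0665 0.005 ] y axis deg 57.8
[[-0.846, 0.534, 0.001], [0.534, 0.846, -0.0], [-0.001, 0.001, -1.0]]
(array([586.7,  85.6]), array([ 5., 45.]), 'long axis deg', 147.2) tool xy cm [-0.01  2.26]
(array([562.1,  47.3]), array([ 5.3, 44.3]), 'long axis deg', 147.6) tool xy cm [ 0.03 -2.29]
(array([563.9,  73. ]), array([33.8, 38.1]), 'long axis deg', 147.4) tool xy cm [ 1.25 -0.02]
(array([458.6,  25.2]), array([20., 28.]), 'long axis deg', 169.6) tool xy cm [ 7.6  -9.68]
(array([442.2, -19.1]), array([67.7, 43. ]), 'long axis deg', 79.4) tool xy cm [  6.63 -14.3 ]
```

View pics/w3.png

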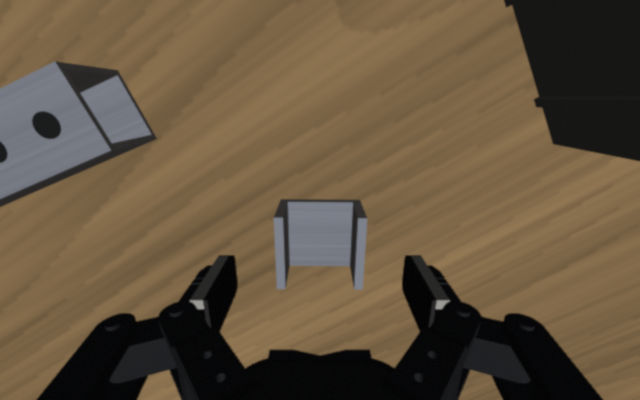

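The channel at (320,245) is untouched and centred between the open fingers at (236,258) and (403,258). Next I'll check whether the fingertips project where the TCP says they should.

Run:
```python
from h import *
p,R=axes();c=get_calibration("wrist");T=c["world_to_cam"]
def pj(q):
    w=T[:3,:3]@(p+R@np.array(q))+T[:3,3]; k=c["mtx"]@(w*[1,-1,-1]); return (k[:2]/k[2]).round(0)
for q in((0,0,0),(0,.0425,-.013),(.011,.0425,-.013),(-.011,.0425,-.013),(.011,.0425,-.035),(0,.025,-.025),(.011,0,0),(-.011,0,0),(.011,0,-.019)): print(q,pj(q))
o=-T[:3,:3].T@T[:3,3];print("cam in tool",R.T@(o-p))
```

```text
(0, 0, 0) [320. 235.]
(0, 0.0425, -0.013) [391. 245.]
(0.011, 0.0425, -0.013) [392. 228.]
(-0.011, 0.0425, -0.013) [389. 261.]
(0.011, 0.0425, -0.035) [403. 246.]
(0, 0.025, -0.025) [365. 255.]
(0.011, 0, 0) [320. 219.]
(-0.011, 0, 0) [320. 250.]
(0.011, 0, -0.019) [320. 232.]
cam in tool [ 0.08319818 -0.00033697 -0.16879645]
```

The visible tips fit a point about 30 mm short of the stated TCP, so the fingers shut just above the legs. I'll go lower in small steps and watch the force.

>>> play_rows --deltas '[[1,[0,0,0.8],0],[1,[0,0,0.7],0],[1,[0,0,0],0],[1,[0,0,0],0]]'

```text
time_s: 6.05
tcp_pos: [0.5738, 0.0665, -0.0109]
tcp_rot: [-0.0, 0.278, 0.961, -0.0]
ft_force: [0.3, -0.3, -0.0]
grip_width: 1.0
grasp_force: 0.0
```

>>> play_rows --deltas '[[1,[0,0,0.3],0],[1,[0,0,0],0]]'

```text
time_s: 6.3
tcp_pos: [0.5737, 0.0665, -0.014]
tcp_rot: [-0.0, 0.278, 0.961, -0.0]
ft_force: [0.2, 0.2, -0.2]
grip_width: 1.002
grasp_force: 0.0
```

>>> play_rows --deltas '[[1,[0,0,0.3],0],[1,[0,0,0],0]]'

```text
time_s: 6.55
tcp_pos: [0.5736, 0.0666, -0.0171]
tcp_rot: [-0.0, 0.278, 0.961, -0.0]
ft_force: [-0.1, 1.2, -0.0]
grip_width: 0.999
grasp_force: 0.0
```

TCP is 17 mm below the bench (4 mm beyond where open tips should touch) with no force, so the tips really do sit higher. I'll go a bit lower and close.

>>> play_rows --deltas '[[1,[0,0,0.3],0],[1,[0,0,0.3],0],[1,[0,0,0],0]]'

```text
time_s: 6.92
tcp_pos: [0.5735, 0.0666, -0.0232]
tcp_rot: [-0.0, 0.278, 0.961, -0.0]
ft_force: [0.3, -0.1, -0.1]
grip_width: 1.003
grasp_force: 0.0
```

>>> play_rows --deltas '[[0,[0,0,0],0],[0,[0,0,0],0],[0,[0,0,0],0],[0,[0,0,0],0],[0,[0,0,0],0],[0,[0,0,0],0]]' --squeeze 45

```text
time_s: 7.68
tcp_pos: [0.5742, 0.0665, -0.0225]
tcp_rot: [0.0, 0.278, 0.961, 0.0]
ft_force: [0.1, 0.3, 4.5]
grip_width: 0.57
grasp_force: 47.9
```

>>> play_rows --deltas '[[0,[0,0,-3],0],[0,[0,0,-5],0],[0,[0,0,-5],0],[0,[0,0,-5],0],[0,[0,0,0],0]]'

```text
time_s: 8.3
tcp_pos: [0.5766, 0.0664, 0.1615]
tcp_rot: [0.004, 0.278, 0.961, 0.001]
ft_force: [0.5, 1.4, -1.3]
grip_width: 0.577
grasp_force: 47.4
```

>>> play_rows --deltas '[[0,[4.3,2,0],0],[0,[4.3,2,0],0],[0,[4.3,2,0],0],[0,[4.3,2,0],0],[0,[4.3,2,0],0],[0,[4.3,2,0],0],[0,[0,0,0],0],[0,[0,0,0],0]]'

```text
time_s: 9.3
tcp_pos: [0.4191, 0.3053, 0.156]
tcp_rot: [-0.001, 0.277, 0.961, -0.001]
ft_force: [0.9, -1.0, -1.1]
grip_width: 0.573
grasp_force: 47.4
```

```bash
python3 look.py w4 .09
```

```text
[0.4191 0.3053 0.156 ] y axis deg 57.8
[[-0.846, 0.533, -0.002], [0.533, 0.846, -0.001], [0.001, -0.002, -1.0]]
(array([422.7,  13. ]), array([132.4,  33.7]), 'long axis deg', 79.3) tool xy cm [-15.88 -24.54]
(array([524.1, 217.5]), array([ 8.9, 78.5]), 'long axis deg', 176.9) tool xy cm [-13.56  -1.83]
(array([424.8,  97.3]), array([16.5, 32.3]), 'long axis deg', 102.8) tool xy cm [-11.56 -17.29]
(array([467. , 220.6]), array([10.9, 90.4]), 'long axis deg', 148.0) tool xy cm [-8.57 -4.61]
(array([477.7, 268.6]), array([ 67.4, 101.4]), 'long axis deg', 148.5) tool xy cm [-6.91  0.02]
(array([446.1, 324.5]), array([132., 222.]), 'long axis deg', 176.9) tool xy cm [-1.26  3.07]
(array([464.6, 316.2]), array([199.4, 289.1]), 'long axis deg', 176.8) tool xy cm [-3.27  3.35]
```

View pics/w4.png

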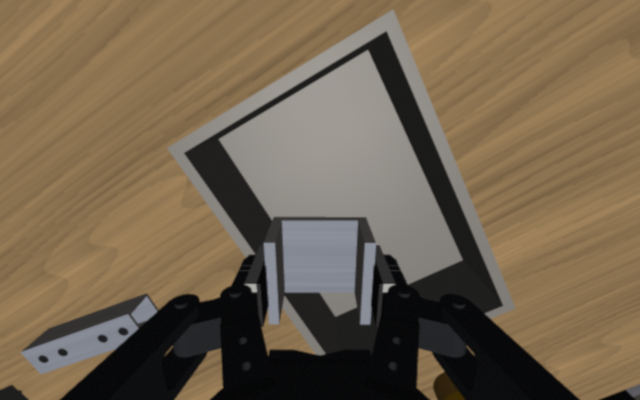

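The channel is held at (320,260). The box rim measures 200 x 290 mm with its centre at (0.465, 0.316), which matches the given sizes. Now I'll lower and release.

>>> play_rows --deltas '[[0,[0,0,5],0],[0,[0,0,5],0],[0,[0,0,3],0],[0,[0,0,0],0],[0,[0,0,0],0],[1,[0,0,0],0],[1,[0,0,0],0],[1,[0,0,0],0],[1,[0,0,0],0]]'

```text
time_s: 10.48
tcp_pos: [0.4198, 0.3058, 0.0275]
tcp_rot: [0.0, 0.278, 0.961, 0.0]
ft_force: [-0.1, 1.0, 0.5]
grip_width: 0.998
grasp_force: 0.0
```

>>> play_rows --deltas '[[1,[0,0,-5],0],[1,[0,0,-5],0],[1,[0,0,-5],0],[1,[0,0,0],0]]'

```text
time_s: 10.98
tcp_pos: [0.4223, 0.307, 0.1818]
tcp_rot: [0.004, 0.278, 0.961, 0.003]
ft_force: [0.4, -0.3, -0.2]
grip_width: 1.0
grasp_force: 0.0
```

>>> play_rows --deltas '[[1,[-5,-1.7,0],0],[1,[-5,-1.7,0],0],[1,[-5,-1.7,0],0],[1,[-5,-1.7,0],0],[1,[-5,-1.7,0],0],[1,[-5,-1.7,0],0],[1,[-5,-1.7,0],0],[1,[-5,-1.8,0],0]]'

```text
time_s: 11.98
tcp_pos: [0.6852, -0.0248, 0.1756]
tcp_rot: [-0.001, 0.278, 0.961, -0.0]
ft_force: [-0.2, 0.2, 0.9]
grip_width: 0.998
grasp_force: 0.0
```

>>> play_rows --deltas '[[1,[0,0,0],-0.13],[1,[0,0,0],-0.13],[1,[0,0,0],0],[1,[0,0,0],0],[1,[0,0,0],0]]'

```text
time_s: 12.6
tcp_pos: [0.6847, -0.0233, 0.177]
tcp_rot: [-0.0, 0.151, 0.988, -0.0]
ft_force: [0.1, 0.2, 0.3]
grip_width: 1.002
grasp_force: 0.0
```

```bash
python3 look.py w5 .04
```

```text
[ 0.6847 -0.0233  0.177 ] y axis deg 72.6
[[-0.954, 0.299, -0.0], [0.299, 0.954, 0.0], [0.0, -0.0, -1.0]]
(array([681.6, -22.4]), array([40.7, 64.8]), 'long axis deg', 162.3) tool xy cm [ 0.33 -0.01]
(array([ 564.2, -334. ]), array([68.4, 89.3]), 'long axis deg', 174.1) tool xy cm [  2.21 -33.25]
```

View pics/w5.png

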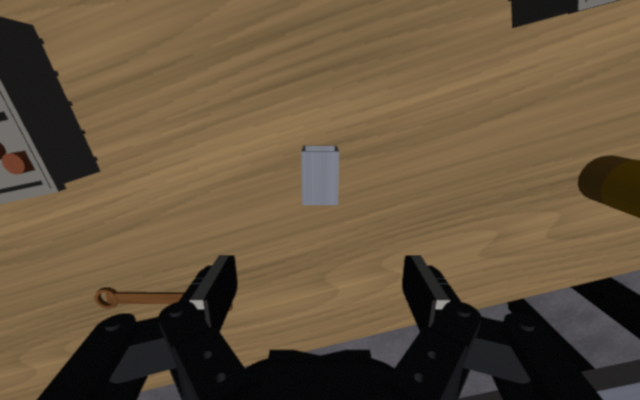

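The tube at (320,176) is centred and aligned to within a few mm. I'll descend to TCP z ≈ -0.018 and grip.

>>> play_rows --deltas '[[1,[0,0,5],0],[1,[0,0,5],0],[1,[0,0,5],0],[1,[0,0,3],0],[1,[0,0,1.5],0],[1,[0,0,0],0],[1,[0,0,0],0]]'

```text
time_s: 13.52
tcp_pos: [0.6863, -0.0238, -0.016]
tcp_rot: [0.002, 0.151, 0.989, -0.0]
ft_force: [1.0, -0.8, -0.6]
grip_width: 0.998
grasp_force: 0.0
```

>>> play_rows --deltas '[[0,[0,0,0],0],[0,[0,0,0],0],[0,[0,0,0],0],[0,[0,0,0],0],[0,[0,0,0],0],[0,[0,0,0],0]]' --squeeze 45

```text
time_s: 14.28
tcp_pos: [0.6855, -0.0238, -0.0169]
tcp_rot: [0.001, 0.151, 0.989, -0.0]
ft_force: [-0.5, -0.3, 5.9]
grip_width: 0.463
grasp_force: 47.0
```

>>> play_rows --deltas '[[0,[0,0,-3],0],[0,[0,0,-5],0],[0,[0,0,-5],0],[0,[0,0,-5],0],[0,[0,0,0],0]]'

```text
time_s: 14.9
tcp_pos: [0.6877, -0.0241, 0.1676]
tcp_rot: [0.005, 0.151, 0.989, -0.0]
ft_force: [1.2, -0.3, -1.1]
grip_width: 0.457
grasp_force: 46.4
```

>>> play_rows --deltas '[[0,[3.3,3.5,0],0],[0,[3.3,3.5,0],0],[0,[3.3,3.5,0],0],[0,[3.3,3.5,0],0],[0,[3.3,3.5,0],0],[0,[3.3,3.5,0],0],[0,[3.3,3.5,0],0],[0,[3,3.4,0],0],[0,[0,0,0],0],[0,[0,0,0],0]]'

```text
time_s: 16.15
tcp_pos: [0.5184, 0.3201, 0.161]
tcp_rot: [-0.001, 0.15, 0.989, -0.001]
ft_force: [-0.0, -0.3, -0.9]
grip_width: 0.456
grasp_force: 46.4
```

>>> play_rows --deltas '[[0,[0,0,5],0],[0,[0,0,5],0],[0,[0,0,2.5],0],[0,[0,0,0],0],[0,[0,0,0],0],[1,[0,0,0],0],[1,[0,0,0],0],[1,[0,0,0],0],[1,[0,0,0],0]]'

```text
time_s: 17.27
tcp_pos: [0.519, 0.3207, 0.0375]
tcp_rot: [0.0, 0.151, 0.989, 0.0]
ft_force: [0.6, 0.6, 0.0]
grip_width: 1.001
grasp_force: 0.0
```

>>> play_rows --deltas '[[1,[0,0,-5],0],[1,[0,0,-5],0],[1,[0,0,-5],0],[1,[0,0,-5],0],[1,[0,0,0],0],[1,[0,0,0],0]]'

```text
time_s: 18.02
tcp_pos: [0.5185, 0.3204, 0.2367]
tcp_rot: [-0.0, 0.151, 0.989, -0.0]
ft_force: [-0.6, -1.5, -0.2]
grip_width: 0.999
grasp_force: 0.0
```

```bash
python3 look.py w6 .04
```

```text
[0.5185 0.3204 0.2367] y axis deg 72.7
[[-0.955, 0.298, -0.001], [0.298, 0.955, -0.0], [0.0, -0.0, -1.0]]
(array([441. , -42.5]), array([128.5,  40.3]), 'long axis deg', 79.5) tool xy cm [ -3.42 -36.95]
(array([449. ,  37.7]), array([25.7, 29.6]), 'long axis deg', 169.9) tool xy cm [ -1.79 -29.06]
(array([462.3, 318.6]), array([163.5, 245.6]), 'long axis deg', 176.9) tool xy cm [ 5.31 -1.85]
(array([468.6, 311.6]), array([231.1, 334.8]), 'long axis deg', 176.9) tool xy cm [ 4.5  -2.33]
```

View pics/w6.png

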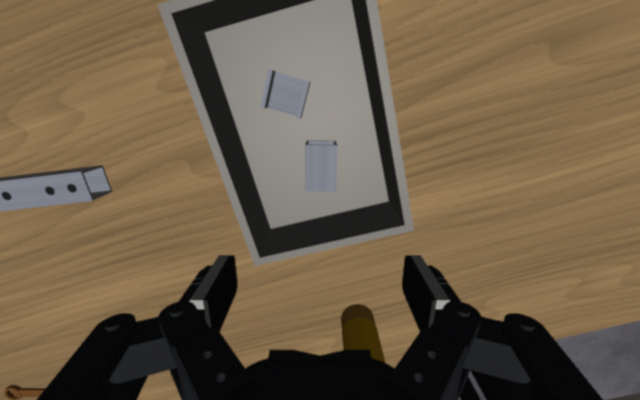

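Both offcuts lie flat on the scrap box floor, the channel at (286,93) and the tube at (320,166). The long tube hasn't moved and the gripper is clear.

```bash
python3 -c "
from station import *
print(job_done())"
```

```text
the job is handed in; nothing more can be done
None
```

Both short offcuts are lying in the scrap box, the long tube was left where it lay, and the job was handed in at about 18 s; the hand-in returned no verdict.

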